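# Lift both grounds on the DI box

## Robot

A 6-joint arm with a two-finger parallel gripper is mounted at the origin on the work surface. World frame = base frame: x ahead of the robot, y to its left, z up, the work surface at z = 0. Lengths are in m, angles in rad, forces in N, time in s.
With the tool pointing down it reaches from about 0.425 to 0.95 m from the base axis. Payload 3.5 kg.
Tool frame: the origin (TCP) lies at the very end of the fingers, on their centre line; the grasp point (between the pads) lies ctrl.tcp_to_grasp behind it (ctrl.tcp_to_grasp is the distance from the TCP to the grasp point, in m); z points along the fingers, y is the line along which they close (so a half turn about z gives the same grasp; the last joint's range is limited). The gripper opens to 85 mm and grips with 20 to 120 N. Pads are 22 mm wide; open, the fingers measure 114 mm over their backs; the gripper's body (76 mm by 85 mm) begins 54 mm behind the grasp point. The pads swing forward as they close: fully open they stand 13 mm farther back than shut.
Start: joints at [-1.336, 0.286, 1.577, -0, 1.279, -0.15], TCP at [0.253, -0.626, 0.231] pointing down, gripper open.
Joint ranges: [-2.77, 2.77], [-0.9, 2.22], [0.21, 2.48], [-1.53, 4.67], [0.24, 2.81], [-2.84, 2.84]. Speed limits (rad/s): [2.79, 2.79, 3.14, 3.14, 3.14, 3.14].

## Interface

Orientations are given as a unit quaternion [x, y, z, w].
In Python, from plant import ctrl gives the robot as it stands.
- The arm moves only by the shell command python3 -m inch 'ROWS' [FORCE]. ROWS is JSON, a list of rows, each an object with "slide": the shift along the tool's x, y, z in cm, a list of three; "turn": the turn about the tool's z in rad; "grip": the finger opening in cm, from 0 to 8.54. A call has 1 to 20 rows; each row is the pose to reach, as a shift and turn from the pose commanded when the call began, along the tool's axes at that moment; what a row does not reach only later rows make up. A row lasts 1/10 s, in which the tool goes at most 50 mm and 8.59 degrees, less where a joint would pass 70% of its speed; a pose out of reach is approached as far as the arm can. A call with a gripper value outside its range is refused whole. The fingers move at their own pace and stop on an object; FORCE is the grip in N (left out, the last holds). Time passes only in rows, so rows that repeat a pose let the fingers close. It gives the time, the measured TCP pose, the force, the opening and the grip force at its end, in the units of the state.
- ctrl.get_state(): the state, without advancing time (a new reading comes with each control period).
- ctrl.read_camera(name): name is "scene" or "top"; returns (picture, depth): 384x512x3 uint8, red, green, blue; 384x512 float32, m along the optical axis (not along the pixel's ray), 0 where there is no reading.
- ctrl.camera_info(name): a dict with "K" (3x3 intrinsics, pixels), "D" ([k1, k2, p1, p2, k3] as OpenCV has them; the pictures are not rectified), "camera_from_world" (4x4, takes a point from world to camera coordinates). Camera axes: x right, y down, z forward; pixel columns grow to the right and rows downward; lengths in m; the calibration is good to about 2 mm. A picture is of the moment at which its call begins. camera_info takes no time and is no camera call.
- ctrl.sign_off(): hands the job in; it is judged then, once.
The state is a dict: "time": time; "qpos": joint angles; "dq": joint speeds; "joint_efforts": joint torques, N m; "eef_pos": TCP position; "tcp_rot": TCP orientation; "contact_force": force on the tool from outside, world axes, zero at the start; "wrist_torque": the same for the moment, N m; "opening": opening from 0.0 (shut) to 1.0 (fully open); "finger_force": force on a finger pad.
Only numpy, scipy, OpenCV 4.12 (cv2) and the standard library are available. Lean on these libraries where they do the work, as an engineer would, in place of code of your own. Each camera call takes 0.05 s, during which the arm holds its last target. There are 200 camera calls.

## Task

The keyboard rig hummed at rehearsal, so preset its two-channel DI box: with a fingertip, flip both ground-lift toggles, the pair on top nearer the XLR sockets, from the XLR side over to the jack side so that each snaps home. Leave the two pad toggles, the pair nearer the jack sockets, as they are. Nothing is to be picked up: the box stays where it stands on the desk, and the other gear is not disturbed.

Things in the scene. Friction and masses are not known exactly. Their poses are not given: they have to be found in the camera images.
- di_box: Loose grey steel DI box on rubber feet, 140 (x) x 130 (y) x 52 mm high to its flat top, about 0.85 kg; slides if pushed sideways with over about 6 N. Origin: centre of its underside, on the desk. +x end: two XLR sockets (large, 3 pins); -x end: four small jack sockets. On top four toggles: ground-lift pair at x +25 mm, pad pair at x -30 mm, each pair at y +32 and -32. An engraved earth sign by each ground toggle.
- ground_1 (a joint): Ground-lift toggle of channel 1, at x +25, y +32 mm of the box. 0: leaning 0.3 rad to the XLR end (grounded, as found); 0.6: leaning 0.3 rad to the jack end (lifted). Sprung over centre: upright (0.3) it snaps to the nearer end; about 2 N at the tip starts it.
- ground_2 (a joint): Ground-lift toggle of channel 2, at x +25, y -32 mm of the box; same lever and same values as ground_1, as found at 0.
- pad_1 (a joint): Pad toggle of channel 1, at x -30, y +32 mm of the box; same kind of lever. As found at 0, leaning to the jack end; 0.6 would be flipped to the XLR end. Leave it at 0.
- pad_2 (a joint): Pad toggle of channel 2, at x -30, y -32 mm of the box; same kind of lever. As found at 0, leaning to the XLR end; 0.6 would be flipped to the jack end. Leave it at 0.
- ground_1_tip (a point): Centre of the rounded end of the steel bat lever of ground_1, 79 mm above the desk, 3 mm below its very top. The lever is 7 mm thick there, pivots 55 mm above the desk and rises 22 mm out of a fixed bushing (17 mm wide, top 60 mm above the desk). The tip is 7 mm to the XLR side of the switch's centre as found, 7 mm to the jack side when flipped.
- ground_2_tip (a point): Centre of the rounded end of the lever of ground_2, likewise.
- cue_light: Bystander: black plastic cue light, box 66 x 78 x 48 mm with two round lenses on top, 58 mm high in all. Origin: centre of its underside.
- beltpack: Bystander: squat aluminium beltpack transmitter lying flat, 64 x 90 x 24 mm, short aerial at its +y end. Origin: centre of its underside.
- torch: Bystander: red plastic torch lying along its x, 156 mm long, 45 mm thick at the head. Origin: on the desk under its middle.
- tape_roll: Bystander: roll of black tape lying flat, 68 mm across, 19 mm high. Origin: centre of its underside.
- battery_tray: Bystander: grey plastic tray with four AA cells, 66 x 64 x 19 mm. Origin: centre of its underside.
- multimeter: Bystander: dark grey multimeter lying flat, 74 x 128 x 43 mm. Origin: centre of its underside.
Things that resemble listed ones, but are neither listed nor needed, are in the scene too. There is more than one size of the di_box; the job needs the smallest.

How it is judged:
At the end, for the whole second after the job is handed in: Both ground-lift toggles rest fully over at the jack side (joint above 0.5 of 0.6), the pad toggles are as found (joints below 0.1), the DI box stands flat and still on the desk within 30 mm of where it was found, and the other six things are within 30 mm of where they were (value of joint each of ground_1, ground_2 above 0.5 rad and value of joint each of pad_1, pad_2 below 0.1 rad and distance of each of di_box, cue_light, beltpack, torch, tape_roll, battery_tray, multimeter from where it was at the start of the episode below 0.03 m and height (world z) of di_box below 0.006 m and angle between di_box's own z axis and vertical below 0.05 rad and linear speed of di_box below 0.01 m/s); the robot touches nothing.
It fails at once if a pad toggle is flipped (value of joint any of pad_1, pad_2 above 0.3 rad).
It fails at once if the DI box is lifted or tipped up (over 10 mm or 0.2 rad) (height (world z) of di_box above 0.01 m or angle between di_box's own z axis and vertical above 0.2 rad).
It fails at once if the DI box is pushed more than 30 mm out of its place (distance of di_box from where it was at the start of the episode above 0.03 m).
It fails at once if other gear is lifted or moved by more than 30 mm (distance of any of cue_light, beltpack, torch, tape_roll, battery_tray, multimeter from where it was at the start of the episode above 0.03 m).
It also fails if it takes over 43 s, if anything falls off the work surface, if the arm or the gripper's body presses on something with over 40 N, if the wrist force passes 120 N, or if a joint passes its speed limit or range.

## Working session

There is one attempt and no reset: what is moved stays moved. The work goes in short steps, Python scripts to look and compute and a shell command to move; the robot and the scene stay as the last step left them, time stands still between calls to the robot, and variables do not carry over. Pictures are saved under pics/ and viewed, at most 10 in all, crops included, and the job is handed in when it is done.

```bash
mkdir -p pics; cat > h.py <<'E'
import numpy as np, cv2
from plant import ctrl
def grab(n,tag):
    im,d=ctrl.read_camera(n); np.savez(f'{tag}.npz',im=im,d=d)
    cv2.imwrite(f'pics/{tag}.png',im[:,:,::-1]); return im,d
def ray(n,uv):
    c=ctrl.camera_info(n);uv=np.array(uv,float).reshape(-1,1,2)
    p=cv2.undistortPoints(uv,np.array(c['K']),np.array(c['D'])).reshape(-1,2)
    T=np.linalg.inv(np.array(c['camera_from_world']))
    return T[:3,3],np.c_[p,np.ones(len(p))]@T[:3,:3].T
def onplane(n,uv,z):
    o,r=ray(n,uv); return o+r*((z-o[2])/r[:,2])[:,None]
def cloud(n,d):
    h,w=d.shape;u,v=np.meshgrid(np.arange(w),np.arange(h))
    o,r=ray(n,np.stack([u,v],-1).reshape(-1,2).astype(float))
    return (o+r*d.reshape(-1,1)).reshape(h,w,3)
E
python3 - <<'E'
from h import *
for n in('top','scene'):
    grab(n,n+'0'); print(ctrl.camera_info(n))
print(ctrl.get_state(), ctrl.tcp_to_grasp)
E
```

```text
{'K': array([[410.38905949,   0.        , 254.45956106],
       [  0.        , 410.38905949, 191.84102804],
       [  0.        ,   0.        ,   1.        ]]), 'D': array([-0.11176365,  0.        ,  0.        ,  0.        ,  0.        ]), 'camera_from_world': array([[ 0.01634123, -0.99951002,  0.02669598, -0.01400164],
       [-0.9845804 , -0.02073649, -0.17369926,  0.58438213],
       [ 0.17416773, -0.02344588, -0.98443684,  1.09378884],
       [ 0.        ,  0.        ,  0.        ,  1.        ]])}
{'K': array([[374.78665746,   0.        , 259.96080953],
       [  0.        , 374.78665746, 193.08171476],
       [  0.        ,   0.        ,   1.        ]]), 'D': array([-0.09377526,  0.        ,  0.        ,  0.        ,  0.        ]), 'camera_from_world': array([[ 0.86063007,  0.5088544 ,  0.01957239, -0.52356853],
       [ 0.32468072, -0.5187147 , -0.79089664, -0.10358868],
       [-0.39229874,  0.68702421, -0.61163668,  1.17496384],
       [ 0.        ,  0.        ,  0.        ,  1.        ]])}
{'time': 0.1, 'qpos': array([-1.33598598e+00,  2.87112873e-01,  1.57805640e+00,  3.51468845e-05,
        1.27860699e+00, -1.49959242e-01]), 'dq': array([ 0.00043545, -0.00112859, -0.0050056 , -0.0002736 ,  0.00041202,
        0.00187271]), 'joint_efforts': array([ 3.34565575e-04, -4.07295799e+01, -2.93700975e+01, -1.37518327e-04,
        3.41983963e-03,  2.54076909e-06]), 'eef_pos': array([ 0.25327671, -0.62502767,  0.23004766]), 'tcp_rot': array([ 9.81551440e-01,  1.91195131e-01, -2.94986389e-05, -1.09153684e-03]), 'contact_force': array([-0.05869407, -0.3082261 , -0.17076591]), 'wrist_torque': array([0.00450273, 0.02654306, 0.03427513]), 'finger_force': 0.0, 'opening': 1.0004796270119285} 0.0187
```

View pics/top0.png

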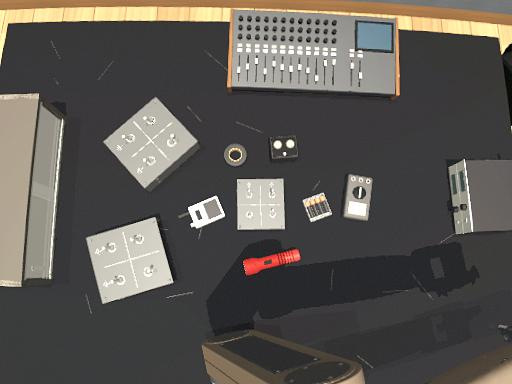

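View pics/scene0.png

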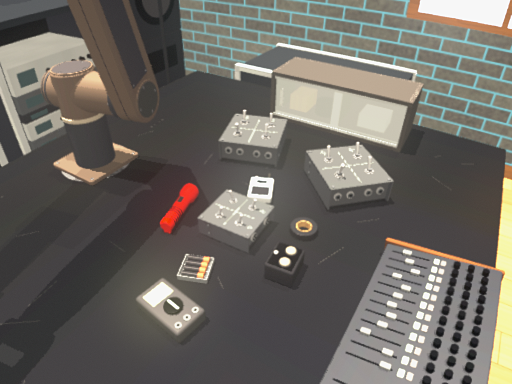

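The top view shows the smallest DI box at about (261,204) and the larger ones at (150,142) and (130,260). The scene view shows it at about (236,217). I'll measure it and enlarge it.

```bash
cat > m.py <<'E'
from h import *
t=np.load('top0.npz');P=cloud('top',t['d']);z=P[:,:,2]
m=np.zeros(z.shape,np.uint8);m[165:245,225:295]=1
g=t['im'].max(2)>90
mm=((np.abs(z-.052)<.008)&g&(m>0)).astype(np.uint8)
mm=cv2.morphologyEx(mm,cv2.MORPH_CLOSE,np.ones((7,7)))
cs,_=cv2.findContours(mm,0,2);c=max(cs,key=cv2.contourArea)
w=onplane('top',c.reshape(-1,2),.052)[:,:2].astype(np.float32)
r=cv2.minAreaRect(w);print(r);print(cv2.boxPoints(r)); print('ztop',np.median(z[mm>0]))
hi=((z>.066)&(m>0)).astype(np.uint8)
n,l,s,ce=cv2.connectedComponentsWithStats(hi)
for i in range(1,n):
    if s[i,4]>2: print(ce[i],s[i,4],np.median(P[l==i],axis=0),z[l==i].max())
a=cv2.resize(t['im'][170:240,225:297,::-1],None,fx=8,fy=8,interpolation=2);cv2.imwrite('pics/ct.png',a)
s=np.load('scene0.npz');a=cv2.resize(s['im'][180:255,190:285,::-1],None,fx=8,fy=8,interpolation=2);cv2.imwrite('pics/cs.png',a)
E
python3 m.py
```

```text
((0.5524619817733765, -0.020138971507549286), (0.1378224492073059, 0.13019242882728577), 1.2612262964248657)
[[ 0.4821346   0.04342468]
 [ 0.48500028 -0.0867362 ]
 [ 0.6227894  -0.08370262]
 [ 0.6199237   0.04645826]]
ztop 0.052885910831947935
[248.5 191. ] 10 [0.58130037 0.01381202 0.07726818] 0.0828107732913379
[272.11111111 190.33333333] 9 [ 0.58509617 -0.05002356  0.08125751] 0.08278165151940997
[272.5 210.5] 8 [ 0.52905454 -0.052252    0.08085071] 0.08419383853939388
[249.         215.28571429] 7 [0.51498482 0.01128581 0.08303091] 0.08725234981188135
```

View pics/ct.png

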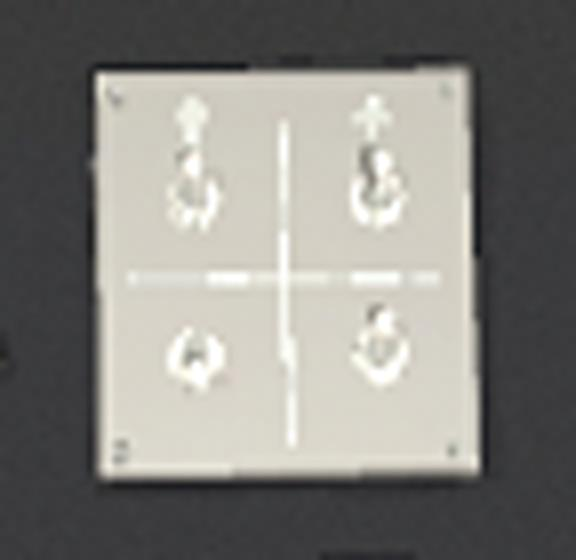

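View pics/cs.png

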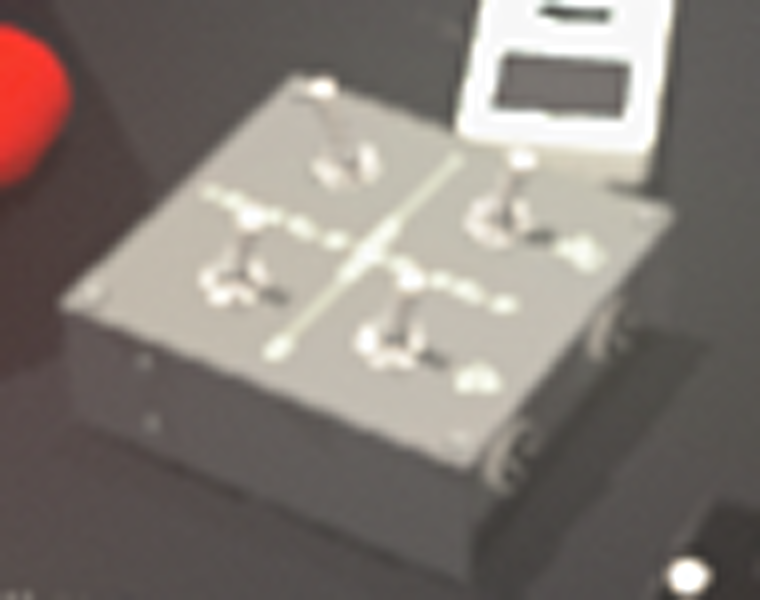

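In the top crop the box is square to the world (yaw about +1.3°). The earth signs are at its far (+x) end, by the toggles at crop (192,165) and (378,165). The scene crop shows the XLR sockets at that same end. The measured size of 138×130 mm and top height of 53 mm match, and the tips agree with the model: ground_1 about (0.584, 0.012) and ground_2 about (0.585, -0.051).

Next I move the shut fingertip to the XLR side of ground_1, staying high.

```bash
R='x'; python3 -m inch '[{"slide":[59.9,-44.7,7],"turn":0.36,"grip":0},{"slide":[59.9,-44.7,7],"turn":0.36,"grip":0},{"slide":[59.9,-44.7,7],"turn":0.36,"grip":0},{"slide":[59.9,-44.7,7],"turn":0.36,"grip":0},{"slide":[59.9,-44.7,7],"turn":0.36,"grip":0},{"slide":[59.9,-44.7,7],"turn":0.36,"grip":0},{"slide":[59.9,-44.7,7],"turn":0.36,"grip":0},{"slide":[59.9,-44.7,7],"turn":0.36,"grip":0},{"slide":[59.9,-44.7,7],"turn":0.36,"grip":0},{"slide":[59.9,-44.7,7],"turn":0.36,"grip":0},{"slide":[59.9,-44.7,7],"turn":0.36,"grip":0},{"slide":[59.9,-44.7,7],"turn":0.36,"grip":0},{"slide":[59.9,-44.7,7],"turn":0.36,"grip":0},{"slide":[59.9,-44.7,7],"turn":0.36,"grip":0},{"slide":[59.9,-44.7,7],"turn":0.36,"grip":0},{"slide":[59.9,-44.7,7],"turn":0.36,"grip":0},{"slide":[59.9,-44.7,7],"turn":0.36,"grip":0},{"slide":[59.9,-44.7,7],"turn":0.36,"grip":0},{"slide":[59.9,-44.7,7],"turn":0.36,"grip":0},{"slide":[59.9,-44.7,7],"turn":0.36,"grip":0}]'
```

```text
time: 2.1
eef_pos: [0.6405, 0.0122, 0.1616]
tcp_rot: [1.0, 0.011, 0.0, 0.0]
contact_force: [-0.2, 0.2, 0.3]
opening: 0.001
finger_force: 0.0
```

```bash
python3 -m inch '[{"slide":[-1,0,3],"turn":0,"grip":0},{"slide":[-1.5,0,6],"turn":0,"grip":0},{"slide":[-1.5,0,8],"turn":0,"grip":0},{"slide":[-1.5,0,9],"turn":0,"grip":0},{"slide":[-1.5,0,9],"turn":0,"grip":0},{"slide":[-1.5,0,9],"turn":0,"grip":0}]'
python3 - <<'E'
from h import *
im,d=grab('scene','s1')
cv2.imwrite('pics/s1c.png',cv2.resize(im[130:260,170:320,::-1],None,fx=5,fy=4.5,interpolation=2))
P=cloud('scene',d)
m=(P[:,:,2]>.066)&(P[:,:,2]<.13)&(abs(P[:,:,0]-.62)<.05)&(abs(P[:,:,1]-.012)<.04)
q=P[m]
for a in np.arange(.065,.13,.01):
    k=q[(q[:,2]>a)&(q[:,2]<a+.01)]
    if len(k):print(round(a,3),len(k),k.min(0)[:2],k.max(0)[:2])
E
```

```text
time: 2.7
eef_pos: [0.6266, 0.0127, 0.0725]
tcp_rot: [1.0, 0.012, 0.001, 0.0]
contact_force: [0.5, -0.4, -0.1]
opening: -0.002
finger_force: 0.0
0.065 11 [0.57782205 0.00262799] [0.63697785 0.0108549 ]
0.075 32 [ 0.58136486 -0.00327871] [0.63915708 0.01750085]
0.085 34 [ 0.62074431 -0.00359927] [0.63892402 0.01591487]
0.095 34 [ 0.62082579 -0.00391977] [0.63849321 0.01549778]
0.105 13 [ 0.63392236 -0.00238863] [0.63995191 0.01854529]
0.115 59 [ 0.61611108 -0.02312716] [0.64163018 0.04140844]
0.125 23 [ 0.61588162 -0.02625983] [0.64026759 0.04659353]
```

View pics/s1c.png

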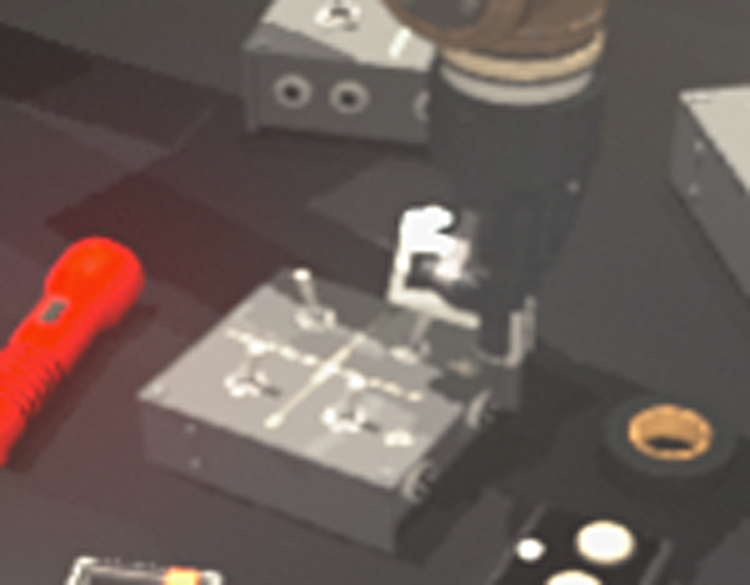

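The picture shows the shut fingers at about (505,340) on the XLR side of ground_1 at (420,330), level with its tip and clear of the desk gear. Pushing slowly.

```bash
python3 -m inch '[{"slide":[-1.2,0,0],"turn":0,"grip":0},{"slide":[-2.2,0,0],"turn":0,"grip":0},{"slide":[-2.5,0,0],"turn":0,"grip":0},{"slide":[-2.7,0,0],"turn":0,"grip":0},{"slide":[-2.8,0,0],"turn":0,"grip":0},{"slide":[-2.9,0,0],"turn":0,"grip":0},{"slide":[-3.0,0,0],"turn":0,"grip":0},{"slide":[-3.1,0,0],"turn":0,"grip":0},{"slide":[-3.1,0,0],"turn":0,"grip":0}]'
```

```text
time: 3.65
eef_pos: [0.5958, 0.0123, 0.0719]
tcp_rot: [1.0, 0.012, 0.001, 0.0]
contact_force: [2.7, -0.4, 1.8]
opening: 0.002
finger_force: 1.2
```

Contact is at about 2.7 N, as expected. Pressing on past upright.

```bash
python3 -m inch '[{"slide":[-0.1,0,0],"turn":0,"grip":0},{"slide":[-0.2,0,0],"turn":0,"grip":0},{"slide":[-0.3,0,0],"turn":0,"grip":0},{"slide":[-0.4,0,0],"turn":0,"grip":0},{"slide":[-0.5,0,0],"turn":0,"grip":0},{"slide":[-0.6,0,0],"turn":0,"grip":0},{"slide":[-0.6,0,0],"turn":0,"grip":0}]'
```

```text
time: 4.35
eef_pos: [0.5879, 0.0123, 0.0707]
tcp_rot: [1.0, 0.012, -0.001, -0.0]
contact_force: [1.1, 0.0, 0.6]
opening: -0.003
finger_force: 0.0
```

The force fell away, so it has probably snapped. Backing off, moving sideways behind ground_2, and checking.

```bash
python3 -m inch '[{"slide":[2,0,-0.1],"turn":0,"grip":0},{"slide":[3.9,0,-0.1],"turn":0,"grip":0},{"slide":[3.9,3,-0.1],"turn":0,"grip":0},{"slide":[3.9,6.4,-0.1],"turn":0,"grip":0},{"slide":[3.9,6.4,-0.1],"turn":0,"grip":0},{"slide":[3.9,6.4,-0.1],"turn":0,"grip":0}]'
python3 - <<'E'
from h import *
im,d=grab('scene','s2')
cv2.imwrite('pics/s2c.png',cv2.resize(im[130:260,170:320,::-1],None,fx=5,fy=4.5,interpolation=2))
E
```

```text
time: 4.95
eef_pos: [0.6291, -0.0513, 0.072]
tcp_rot: [1.0, 0.012, -0.0, -0.0]
contact_force: [0.2, 0.0, 0.2]
opening: 0.0
finger_force: 0.0
```

View pics/s2c.png

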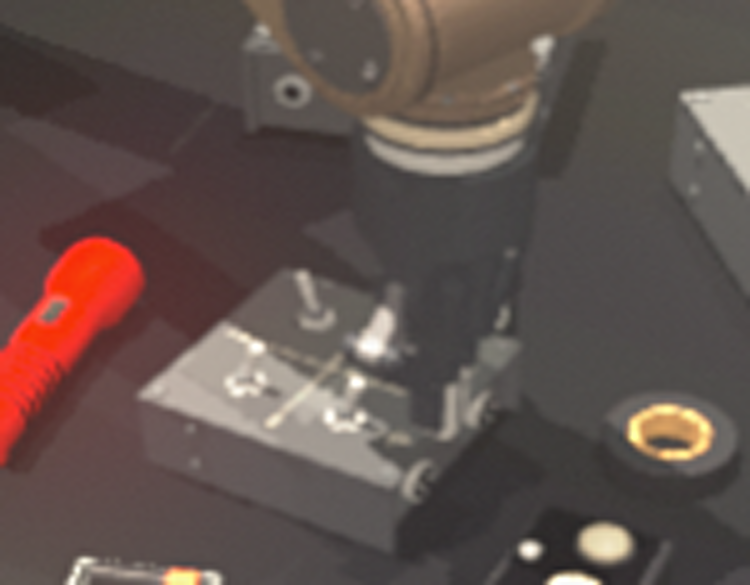

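The box edges are exactly where they were, and the fingers are at (450,390) behind ground_2 at (355,395). ground_1 is hidden and will be checked later. Pushing ground_2 the same way.

```bash
python3 -m inch '[{"slide":[-1.2,0,0],"turn":0,"grip":0},{"slide":[-2.2,0,0],"turn":0,"grip":0},{"slide":[-2.6,0,0],"turn":0,"grip":0},{"slide":[-2.8,0,0],"turn":0,"grip":0},{"slide":[-3.0,0,0],"turn":0,"grip":0},{"slide":[-3.1,0,0],"turn":0,"grip":0},{"slide":[-3.2,0,0],"turn":0,"grip":0},{"slide":[-3.3,0,0],"turn":0,"grip":0},{"slide":[-3.4,0,0],"turn":0,"grip":0},{"slide":[-3.5,0,0],"turn":0,"grip":0},{"slide":[-3.6,0,0],"turn":0,"grip":0},{"slide":[-3.7,0,0],"turn":0,"grip":0},{"slide":[-3.8,0,0],"turn":0,"grip":0},{"slide":[-3.8,0,0],"turn":0,"grip":0}]'
```

```text
time: 6.4
eef_pos: [0.5904, -0.0516, 0.0716]
tcp_rot: [1.0, 0.012, -0.001, -0.0]
contact_force: [-0.4, -0.1, 0.2]
opening: -0.001
finger_force: 0.0
```

The force is zero, so it has snapped away from the finger. Retreating up and to the side to verify.

```bash
python3 -m inch '[{"slide":[2,0,0],"turn":0,"grip":0},{"slide":[4,0,0],"turn":0,"grip":0},{"slide":[4,0,-4],"turn":0,"grip":0},{"slide":[4,0,-8],"turn":0,"grip":0},{"slide":[4,0,-13],"turn":0,"grip":0},{"slide":[4,5,-17],"turn":0,"grip":0},{"slide":[4,10,-17],"turn":0,"grip":0},{"slide":[4,15,-17],"turn":0,"grip":0},{"slide":[4,20,-17],"turn":0,"grip":0},{"slide":[4,25,-17],"turn":0,"grip":0},{"slide":[4,30,-17],"turn":0,"grip":0},{"slide":[4,35,-17],"turn":0,"grip":0},{"slide":[4,35,-17],"turn":0,"grip":0},{"slide":[4,35,-17],"turn":0,"grip":0},{"slide":[4,35,-17],"turn":0,"grip":0}]'
python3 - <<'E'
from h import *
t,_=grab('top','top0');s,_=grab('scene','s3')
a=cv2.resize(t[170:240,225:297,::-1],(411,400),interpolation=2)
b=cv2.resize(s[175:255,210:275,::-1],(325,400),interpolation=2)
cv2.imwrite('pics/e.png',np.hstack([a,b]))
E
python3 m.py
```

```text
time: 7.9
eef_pos: [0.64, -0.3994, 0.2416]
tcp_rot: [1.0, 0.013, -0.0, -0.001]
contact_force: [0.4, 0.6, 0.2]
opening: -0.0
finger_force: 0.0
((0.5524609088897705, -0.020090915262699127), (0.1378224492073059, 0.13009628653526306), 1.2612262964248657)
[[ 0.4821346   0.04342468]
 [ 0.48499814 -0.08664009]
 [ 0.62278724 -0.08360651]
 [ 0.6199237   0.04645826]]
ztop 0.052861261677748184
[248.6 195.2] 5 [0.56970623 0.01232981 0.08315142] 0.08504409275107139
[272.25 195.  ] 4 [ 0.5710833  -0.05021505  0.0826715 ] 0.08424900925175915
[272.5 210.5] 8 [ 0.52931368 -0.05229541  0.08074458] 0.08253389489346818
[249.         215.28571429] 7 [0.51551616 0.01125413 0.0822982 ] 0.08323158000469588
```

View pics/e.png

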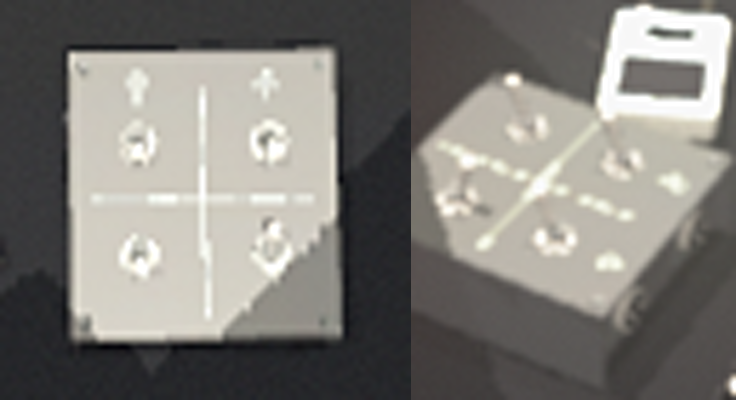

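Both ground levers now lean to the jack side, at (138,142) and (268,142) in the left view. Their tips are at x = 0.570 and 0.571, 7 mm past centre. The pads are unchanged and the box hasn't moved.

```bash
python3 -c "
from plant import ctrl
print(ctrl.sign_off())"
```

```text
the job is handed in; nothing more can be done
None
```

Both ground-lift toggles are flipped fully to the jack side, the pad toggles and the box are where they were, the other gear was left alone, and the job is handed in.

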